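# Return a timer through the lever-lidded roller intake

### The arm

A 7-joint arm with a two-finger parallel gripper is mounted at the origin on the work surface. World frame = base frame: x ahead of the robot, y to its left, z up, the work surface at z = 0. Lengths are in m, angles in rad, forces in N, time in s.
With the tool pointing down it reaches from about 0.4 to 0.925 m from the base axis. Payload 5.6 kg.
Tool frame: the origin (TCP) lies at the very end of the fingers, on their centre line; the grasp point (between the pads) lies 19 mm behind it; z points along the fingers, y is the line along which they close (so a half turn about z gives the same grasp; the last joint's range is limited). The gripper opens to 85 mm and grips with 20 to 120 N. Pads are 22 mm wide; open, the fingers measure 114 mm over their backs; the gripper's body (76 mm by 85 mm) begins 54 mm behind the grasp point. The pads swing forward as they close: fully open they stand 13 mm farther back than shut.
Start: joints at [1.144, 0.468, -0.012, 1.603, 0.006, 1.071, -0.056], TCP at [0.243, -0.603, 0.231] pointing down, gripper open.
Joint ranges: [-2.53, 2.53], [-0.31, 2.02], [-1.57, 1.55], [0.28, 2.44], [-1.29, 4.43], [0.15, 1.84], [-2.92, 2.92]. Speed limits (rad/s): [2.57, 2.57, 3.14, 3.14, 3.14, 3.14, 3.14].

### API

Orientations are given as a unit quaternion [w, x, y, z].
In Python, from bench import ctrl, eyes gives the robot as it stands.
- The arm moves only by the tool arm_command, never from a script. Its argument "targets" is a list of rows, each an object of numbers: "x", "y", "z": the shift along the tool's x, y, z in units of 60 mm (1.0 is 60 mm); "spin": the turn about the tool's z in units of 6 degrees (1.0 is 6 degrees); "claw": the opening, from 0 (shut) to 1 (fully open). In form: [{"x": .., "y": .., "z": .., "spin": .., "claw": ..}, ...]. A call has exactly 5 rows; each row is the pose to reach, as a shift and turn from the pose commanded when the call began, along the tool's axes at that moment; what a row does not reach only later rows make up. A row lasts 1/8 s, in which the tool goes at most 62.5 mm and 10.7 degrees, less where a joint would pass 70% of its speed; a pose out of reach is approached as far as the arm can. A call with a gripper value outside its range is refused whole. The fingers move at their own pace and stop on an object; the grip force is fixed at half the most. Time passes only in rows, so rows that repeat a pose let the fingers close, or fill a call up. It gives the time, the measured TCP pose, the force, the opening and the grip force at its end, in the units of the state.
- ctrl.read_state(): the state, without advancing time (a new reading comes with each control period).
- eyes.capture(name): name is "scene" or "top" or "wrist"; returns a dict with "color" (420x560x3 uint8, red, green, blue), "depth" (420x560 float32, m along the optical axis (not along the pixel's ray), 0 where there is no reading), "fovy" (degrees; the focal length in pixels is half the picture's height over the tangent of half this angle, whatever the lens; pixels are square), "cx", "cy" (the principal point, pixels), "R" (3x3) and "t" (3): a world point X has camera coordinates R X + t. Camera axes: x right, y down, z forward; pixel columns grow to the right and rows downward; lengths in m; the calibration is good to about 2 mm. A picture is of the moment at which its call begins.
- ctrl.hand_in(): hands the job in; it is judged then, once.
Trained networks look in a picture, given as the dict that the camera call returned (one of the last four; its "shot" number tells which), for a name from the list of things; names that differ only in an ending like _2 or _b are one class to them, and where a whole thing is asked for, a point or a joint stands for the part that bears it (a point fixed in the world has none). Each returns a list of dicts, best first, with "p" (0 to 1); they miss things now and then, are a little off and sometimes report something else, mostly with a low value. They report only what shows in the picture. A call takes as long as a camera call. They do not tell look-alikes from the thing itself.
- eyes.search_frame(label, picture): "centre" ([x, y, z] in m, in world coordinates, good to about 4 mm: the middle of the surface that is visible of it).
- eyes.tip_of(label, picture): "centre" ([x, y, z] in m, in world coordinates, good to about 4 mm: a listed point, or the origin of a listed thing).
The state is a dict: "t": time; "q": joint angles; "qd": joint speeds; "effort": joint torques, N m; "position": TCP position; "tool_rot": TCP orientation; "ft_force": force on the tool from outside, world axes, zero at the start; "wrist_torque": the same for the moment, N m; "gripper_width": opening from 0.0 (shut) to 1.0 (fully open); "grasp_force": force on a finger pad.
Only numpy, scipy, OpenCV 4.12 (cv2) and the standard library are available. Lean on these libraries where they do the work, as an engineer would, in place of code of your own. Each camera call takes 0.05 s, during which the arm holds its last target. There are 200 camera calls.

### The job

Take the blue timer out of the picking bin and set it down upright in the roller lane of the return station, so that it comes to rest against the closed orange lid. Then press the red lever paddle down and keep the lid raised until the timer has rolled right into the receiver, and let the lever back up under control so that the lid closes behind it without slamming. Work the lid by its lever only, and leave the transformer, the carton and the spray can where they are.

Things in the scene. Friction and masses are not known exactly. Their poses are not given: they have to be found in the camera images.
- timer: Loose blue upright block 44 (x) x 62 (y) x 70 mm high, white band, brass stub 12 mm high on top; 0.25 to 0.5 kg. Origin: centre of underside. Same either way round. In the bin its 62 mm side spans the compartment: grip there across the 44 mm only. In the lane the 62 mm lies along it, with finger room at the two ends only: so stand it down on the way and regrip a quarter turn round.
- bin: Fixed off-white bin, 168 (x) x 160 (y) mm. Compartments centred at y = +39 and -39 mm, each 74 mm wide (y), 160 mm long (x); floor 5 mm; walls and divider 78 mm high, 4 mm thick; front (-x) 35 mm high. Origin: centre of underside. The timer stands in either one, within 12 mm of mid-length; the transformer in the other.
- transformer: Loose bystander in the bin, 44 x 62 x 55 mm, dark base, steel core, copper winding. Origin: centre of underside.
- mat: Fixed black rubber mat on the bench, 160 (x) x 140 (y) x 3 mm, kept free as a set-down place. Origin: centre of underside.
- station: Fixed. White roller lane along its y at x = 0, sloping down 8 degrees to +y; roller tops at z = 60 mm at y = 0, 74 at y = -100. 56 mm between side guides that reach 66 mm above the rollers. Open from y = -178 to -12 mm; from y = 0 the receiver, up to a buffer at y = 114. A timer let go in it rolls down to the lid (stops at y about -44) or, lid raised, to the buffer (y about 82). Origin: on the bench.
- lid (a joint): Orange hood, 86 mm wide, over the receiver; level axle along the station's x at y = 100, z = 105 mm. 0 = closed: skirt across the lane at y = 0, lid top 169 mm high. 1.05 = fully raised, tipped back to +y; the timer passes under from about 0.75. Lid angle = 3.75 x lever angle. Closes by itself as the lever comes up, and slams if let go suddenly.
- lever (a joint): Lid-lift lever beside the lane, on the same axle. 0 = up (lid closed), 0.28 = fully down at its stop (lid fully raised). Spring-returned: about 5 N at the paddle to start, 7 N fully down.
- paddle (a point): Centre of the top of the red lever paddle, 46 x 46 mm, 160 mm from the axle; at rest at x = -105, y = -57, z = 135 mm of the station, the lever leaning up 7 degrees to -y. It goes down about 44 mm in its full stroke, ending 9 degrees the other way.
- carton: Loose cardboard carton with a red patch, 70 (x) x 110 (y) x 50 mm. Bystander. Origin: centre of underside.
- spray: Loose tall off-white spray can, 52 mm across, 150 mm high. Bystander. Origin: centre of underside.
There are look-alikes about, which are no part of the job. Of the things like the timer, leave any that is green; of the rest the larger one is meant.

How it is judged:
By the outcome, as a careful person would: the job done as asked, in the order asked, and still so for the second after the job is handed in, with the robot touching nothing.
It also fails if it takes over 72 s, if anything falls off the work surface, if the arm or the gripper's body presses on something with over 40 N, if the wrist force passes 120 N, or if a joint passes its speed limit or range.

## Working session

There is one attempt and no reset: what is moved stays moved. The work goes in short steps, Python scripts to look and compute and a tool call to move; the robot and the scene stay as the last step left them, time stands still between calls to the robot, and variables do not carry over. Pictures are saved under pics/ and viewed, at most 10 in all, crops included, and the job is handed in when it is done.

Besides the shell and the picture viewer there is one more tool, called after "Call:" as a command line: name --argument value ..., lists and objects as JSON in quotes. arm_command: Moves the arm, as the interface text tells. Its arguments: {"type":"object","properties":{"targets":{"type":"array"}},"required":["targets"]}

```bash
mkdir -p pics; ls; cat > h.py <<'E'
import numpy as np, cv2
from bench import ctrl, eyes
def px(c,X):
    f=210/np.tan(np.radians(c['fovy'])/2); p=c['R']@np.array(X)+c['t']
    return [round(float(f*p[0]/p[2]+c['cx'])),round(float(f*p[1]/p[2]+c['cy']))]
def cloud(c):
    f=210/np.tan(np.radians(c['fovy'])/2); v,u=np.mgrid[:420,:560]; d=c['depth']
    P=np.stack([(u-c['cx'])*d/f,(v-c['cy'])*d/f,d],-1)
    W=(P-c['t'])@c['R']; W[d==0]=np.nan; return W
def save(n,im): cv2.imwrite('pics/'+n+'.png',im[:,:,::-1])
E
python3 - <<'E'
from h import *
a=eyes.capture('top');b=eyes.capture('scene')
save('top',a['color']);save('scene',b['color'])
np.savez('/tmp/a.npz',**{k:a[k] for k in('color','depth','fovy','cx','cy','R','t')})
np.savez('/tmp/b.npz',**{k:b[k] for k in('color','depth','fovy','cx','cy','R','t')})
for n in 'timer bin transformer mat station lid paddle carton spray'.split():
  for c,m in((a,'top'),(b,'scene')):
    print(n,m,[(np.round(r['centre'],3).tolist(),round(r['p'],2),px(c,r['centre'])) for r in eyes.tip_of(n,c)][:4])
s=ctrl.read_state();print(s['t'],s['position'],s['tool_rot'],s['ft_force'])
E
```

```text
pics
timer top [([0.568, -0.531, -0.002], 0.7, [439, 223]), ([0.523, -0.391, 0.002], 0.56, [392, 237]), ([0.463, -0.5, -0.001], 0.53, [429, 258])]
timer scene [([0.571, -0.533, 0.003], 0.95, [146, 165]), ([0.46, -0.498, -0.001], 0.75, [176, 146]), ([0.527, -0.391, 0.004], 0.69, [192, 171])]
bin top [([0.536, -0.352, -0.002], 0.71, [379, 232]), ([0.751, -0.101, 0.002], 0.35, [296, 159])]
bin scene [([0.536, -0.352, 0.001], 0.71, [201, 178])]
transformer top [([0.544, -0.315, 0.008], 0.68, [367, 229])]
transformer scene [([0.548, -0.314, 0.006], 0.63, [209, 184])]
mat top [([0.445, -0.104, -0.002], 0.67, [295, 261])]
mat scene [([0.44, -0.1, 0.001], 0.78, [289, 184])]
station top [([0.573, 0.194, -0.003], 0.79, [197, 215])]
station scene [([0.572, 0.2, 0.003], 0.79, [371, 258]), ([0.54, -0.351, 0.004], 0.32, [200, 178]), ([0.754, -0.099, -0.001], 0.18, [237, 269])]Traceback (most recent call last):
  File "<stdin>", line 8, in <module>
ValueError: it knows: bin, carton, mat, paddle, spray, station, timer, transformer
```

```bash
python3 - <<'E'
from h import *
a=eyes.capture('top');b=eyes.capture('scene')
for n in 'paddle carton spray'.split():
  for c,m in((a,'top'),(b,'scene')):
    print(n,m,[(np.round(r['centre'],3).tolist(),round(r['p'],2),px(c,r['centre'])) for r in eyes.tip_of(n,c)][:4])
s=ctrl.read_state();print(s['t'],s['position'],s['tool_rot'],s['ft_force'])
E
```

```text
paddle top []
paddle scene []
carton top [([0.386, 0.336, 0.0], 0.98, [146, 277])]
carton scene [([0.388, 0.33, 0.0], 0.61, [437, 224]), ([0.526, -0.388, 0.004], 0.25, [192, 171])]
spray top [([0.75, -0.104, 0.004], 0.8, [297, 159])]
spray scene [([0.755, -0.103, 0.001], 0.84, [236, 269])]
1.0 [ 0.24337408 -0.60273023  0.23129082] [ 2.71353872e-05  9.81646625e-01  1.90708947e-01 -8.01473677e-06] [ 0.03391465 -0.20090724 -0.72723054]
```

View pics/top.png

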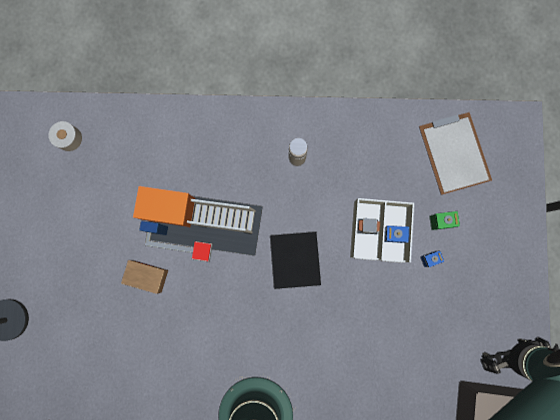

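View pics/scene.png

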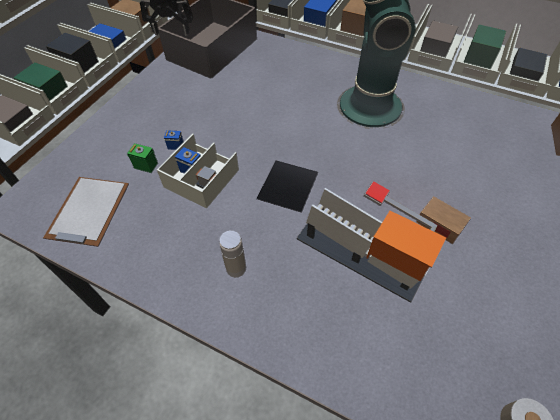

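The top view shows the bin at about (384,230). There are three timer-like things: a blue one in the bin at (396,234), a small blue one outside at (432,258), and a green one at (445,219). The one meant is the blue one in the bin, because it is not green and is larger than the other blue. The lane runs left to the orange lid at (162,205), the paddle is at (202,251) and the mat at (295,260). I'll confirm with a crop and measure.

```bash
cat >> h.py <<'E'
def rect(W,m,z0,z1,box):
    m=m&(W[...,2]>z0)&(W[...,2]<z1)&(W[...,0]>box[0])&(W[...,0]<box[1])&(W[...,1]>box[2])&(W[...,1]<box[3])
    P=W[m]; r=cv2.minAreaRect((P[:,:2]*1000).astype(np.float32)); return len(P),np.round(r[0],1),np.round(r[1],1),round(r[2],1),round(float(np.median(P[:,2])),4)
E
python3 - <<'E'
from h import *
for n in 'ab':
    c=dict(np.load(f'/tmp/{n}.npz')); W=cloud(c); C=c['color'].astype(int); r,g,b=C[...,0],C[...,1],C[...,2]
    blue=(b>r+40)&(b>g+25); org=(r>g+60)&(g>b+40); red=(r>g+100)&(abs(g-b)<50); dark=(C.max(-1)<45)
    al=np.ones_like(blue)
    for k,a in dict(timer=(blue,.06,.085,(.45,.62,-.46,-.3)),small=(blue,.02,.1,(.4,.5,-.56,-.44)),green=((g>r+50)&(g>b+50),.02,.1,(.5,.65,-.6,-.46)),binrim=(al,.072,.082,(.42,.66,-.47,-.24)),
      mat=(dark,-.01,.01,(.33,.55,-.2,0)),lidtop=(org,.155,.185,(.4,.75,.1,.5)),paddle=(red,.1,.16,(.4,.6,.05,.3)),guides=(al,.11,.16,(.52,.75,-.03,.17))).items():
        try: print(n,k,rect(W,*a))
        except Exception as e: print(n,k,e)
a=np.load('/tmp/a.npz')['color'];b=np.load('/tmp/b.npz')['color']
save('crop',np.hstack([cv2.resize(a[190:280,350:470],(480,360),interpolation=2),cv2.resize(b[115:215,120:245],(320,256),interpolation=2)[:, :].repeat(1,0) if 0 else cv2.copyMakeBorder(cv2.resize(b[115:215,120:220],(320,320),interpolation=2),0,40,0,0,0)]))
E
```

```text
a timer (266, array([ 529.4, -390.7]), array([61.6, 43.4]), 88.4, 0.0749)
a small (145, array([ 462.1, -499.5]), array([32.6, 48. ]), 21.1, 0.0525)
a green (230, array([ 572.3, -533.6]), array([42.1, 60.9]), 8.5, 0.0696)
a binrim (665, array([ 539.4, -350.6]), array([161.6, 168.2]), 86.5, 0.0766)
a mat (2391, array([ 447.2, -104.1]), array([156. , 136.4]), 6.0, 0.0025)
a lidtop (1572, array([582.7, 261.5]), array([135.4,  84.5]), 83.1, 0.1688)
a paddle (273, array([463.9, 153.4]), array([45.9, 44.9]), 83.0, 0.1343)
a guides (280, array([563.7,  98.8]), array([150. ,  66.4]), 83.0, 0.1372)
b timer (183, array([ 528.1, -392.9]), array([69.7, 45.2]), 86.3, 0.0762)
b small (145, array([ 461.6, -497.5]), array([35. , 47.6]), 25.0, 0.0523)
b green (138, array([ 570.1, -532.3]), array([44. , 61.9]), 9.1, 0.0714)
b binrim (745, array([ 537.6, -349.8]), array([164.5, 170.1]), 86.5, 0.0773)
b mat (1535, array([ 447.8, -102.8]), array([159. , 136.8]), 5.8, 0.004)
b lidtop (2015, array([582., 262.]), array([134.5,  89.6]), 83.0, 0.1697)
b paddle (260, array([463.3, 154.4]), array([44.5, 46.7]), 83.8, 0.1357)
b guides (1037, array([561.5, 100.1]), array([148.6,  71.6]), 82.8, 0.1295)
```

View pics/crop.png

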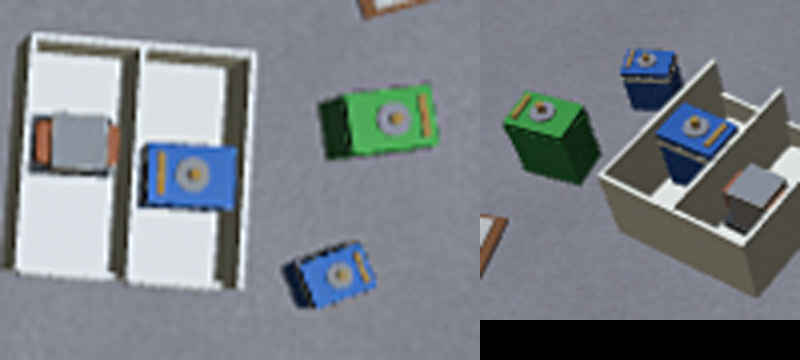

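The crop confirms it: the blue block with the white/brass top in the right-hand compartment is clearly larger than the loose blue one. The green one is ruled out. The target is at (0.529, -0.391), and its top at z 0.075 matches 5+70 mm.

Call:
arm_command --targets '[{"x":0.95,"y":-0.25,"z":0,"spin":-1.7,"claw":1},{"x":1.9,"y":-0.5,"z":0,"spin":-3.4,"claw":1},{"x":2.85,"y":-0.75,"z":0,"spin":-5.1,"claw":1},{"x":3.8,"y":-1.0,"z":0,"spin":-6.8,"claw":1},{"x":4.7,"y":-1.22,"z":0,"spin":-8.5,"claw":1}]'

```text
t: 1.62
position: [0.479, -0.4279, 0.2316]
tool_rot: [0.0, 0.802, 0.597, 0.0]
ft_force: [1.2, -0.7, 0.3]
gripper_width: 1.0
grasp_force: 0.0
```

```bash
cat >> h.py <<'E'
from scipy.spatial.transform import Rotation as Ro
def goto(x,y,z,t):
    s=ctrl.read_state();q=s['tool_rot'];R=Ro.from_quat([q[1],q[2],q[3],q[0]]).as_matrix()
    d=R.T@(np.array([x,y,z])-s['position'])/.06; yaw=np.degrees(np.arctan2(R[1,0],R[0,0]))
    print('t',round(s['t'],2),'pos',np.round(s['position'],4),'yaw',round(yaw,2),'tilt',np.round(R[:,2],3),'F',np.round(s['ft_force'],1),'w',round(s['gripper_width'],3),'gf',round(s['grasp_force'],1),'q7',round(s['q'][6],2))
    print('shift',np.round(d,3),'spin',round(-((t-yaw+180)%360-180)/6,2))
E
python3 -c "
from h import *
goto(.529,-.391,.13,87)"
```

```text
t 1.62 pos [ 0.479  -0.4279  0.2316] yaw 73.34 tilt [ 0. -0. -1.] F [ 1.2 -0.7  0.3] w 1.0 gf 0.0 q7 0.27
shift [0.829 0.621 1.693] spin -2.28
```

Call:
arm_command --targets '[{"x":0.45,"y":0.35,"z":0.3,"spin":-1.2,"claw":1},{"x":0.85,"y":0.64,"z":0.9,"spin":-2.33,"claw":1},{"x":0.85,"y":0.64,"z":1.5,"spin":-2.33,"claw":1},{"x":0.85,"y":0.64,"z":1.7,"spin":-2.33,"claw":1},{"x":0.85,"y":0.64,"z":1.7,"spin":-2.33,"claw":1}]'

```text
t: 2.25
position: [0.5285, -0.3922, 0.129]
tool_rot: [-0.0, 0.726, 0.688, -0.0]
ft_force: [-0.2, 0.2, 0.2]
gripper_width: 0.999
grasp_force: 0.0
```

```bash
python3 - <<'E'
from h import *
c=eyes.capture('wrist');save('w1',c['color']);W=cloud(c);C=c['color'].astype(int);r,g,b=C[...,0],C[...,1],C[...,2]
try: print(rect(W,(b>r+40)&(b>g+25),.06,.085,(.45,.62,-.46,-.3)))
except Exception as e: print(e)
print([(np.round(r['centre'],3),r['p']) for r in eyes.tip_of('timer',c)])
goto(.529,-.391,.031,87)
E
```

```text
(3973, array([ 526.3, -391.7]), array([67.9, 44.9]), 86.8, 0.0755)
[(array([ 0.526, -0.392,  0.005]), 0.89), (array([ 0.46 , -0.501,  0.005]), 0.89), (array([ 0.575, -0.53 , -0.001]), 0.8)]
t 2.35 pos [ 0.5296 -0.3928  0.1309] yaw 86.91 tilt [ 0.002 -0.002 -1.   ] F [ 0.  -0.6  0.2] w 0.999 gf 0.0 q7 0.36
shift [ 0.033 -0.015  1.665] spin -0.02
```

View pics/w1.png

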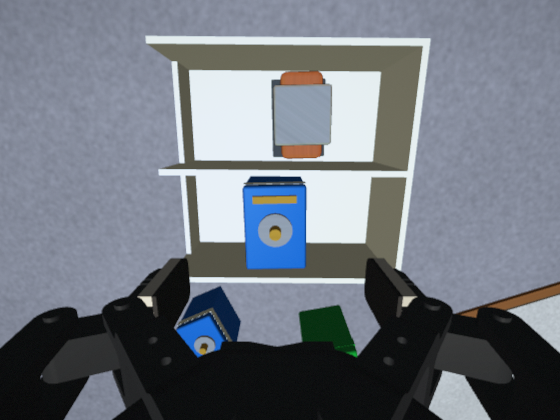

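The wrist view shows the timer at (275,228) between the fingers at (165,290) and (400,290). The transformer is in the far compartment at (302,114). I'm going down and gripping.

Call:
arm_command --targets '[{"x":0.02,"y":-0.03,"z":0.5,"spin":0,"claw":1},{"x":0.02,"y":-0.03,"z":1.1,"spin":0,"claw":1},{"x":0.02,"y":-0.03,"z":1.5,"spin":0,"claw":1},{"x":0.02,"y":-0.03,"z":1.7,"spin":0,"claw":1},{"x":0.02,"y":-0.03,"z":1.7,"spin":0,"claw":0.8}]'

```text
t: 2.98
position: [0.5275, -0.3908, 0.0277]
tool_rot: [0.0, 0.726, 0.688, -0.0]
ft_force: [-0.2, 0.2, 0.2]
gripper_width: 0.819
grasp_force: 0.0
```

Call:
arm_command --targets '[{"x":0,"y":0,"z":0,"spin":0,"claw":0.3},{"x":0,"y":0,"z":0,"spin":0,"claw":0},{"x":0,"y":0,"z":0,"spin":0,"claw":0},{"x":0,"y":0,"z":0,"spin":0,"claw":0},{"x":0,"y":0,"z":0,"spin":0,"claw":0}]'

```text
t: 3.6
position: [0.5283, -0.3912, 0.029]
tool_rot: [0.001, 0.726, 0.688, 0.0]
ft_force: [-1.3, 0.7, 5.5]
gripper_width: 0.51
grasp_force: 62.4
```

Call:
arm_command --targets '[{"x":0,"y":0,"z":-0.3,"spin":0,"claw":0},{"x":0,"y":0,"z":-0.8,"spin":0,"claw":0},{"x":0,"y":0,"z":-1.4,"spin":0,"claw":0},{"x":0,"y":0,"z":-1.9,"spin":0,"claw":0},{"x":0.3,"y":-0.05,"z":-2.1,"spin":0,"claw":0}]'

```text
t: 4.22
position: [0.5254, -0.3736, 0.1556]
tool_rot: [0.002, 0.726, 0.687, 0.0]
ft_force: [-0.4, 1.0, -2.9]
gripper_width: 0.51
grasp_force: 61.7
```

```bash
python3 -c "
from h import *
goto(.447,-.103,.15,83)"
```

```text
t 4.22 pos [ 0.5254 -0.3736  0.1556] yaw 86.82 tilt [ 0.002 -0.003 -1.   ] F [-0.4  1.  -2.9] w 0.51 gf 61.7 q7 0.34
shift [ 4.431 -1.556  0.078] spin 0.64
```

Call:
arm_command --targets '[{"x":0.7,"y":-0.25,"z":0,"spin":0.2,"claw":0},{"x":1.6,"y":-0.55,"z":0,"spin":0.4,"claw":0},{"x":2.5,"y":-0.9,"z":0,"spin":0.6,"claw":0},{"x":3.4,"y":-1.2,"z":0,"spin":0.64,"claw":0},{"x":4.2,"y":-1.48,"z":0,"spin":0.64,"claw":0}]'

```text
t: 4.85
position: [0.4477, -0.1126, 0.1528]
tool_rot: [-0.001, 0.748, 0.664, -0.0]
ft_force: [1.2, -0.1, -3.7]
gripper_width: 0.509
grasp_force: 61.9
```

Call:
arm_command --targets '[{"x":0.2,"y":-0.05,"z":0.4,"spin":0,"claw":0},{"x":0.23,"y":-0.07,"z":1.0,"spin":0,"claw":0},{"x":0.23,"y":-0.07,"z":1.5,"spin":0,"claw":0},{"x":0.23,"y":-0.07,"z":1.85,"spin":0,"claw":0},{"x":0.23,"y":-0.07,"z":1.95,"spin":0,"claw":0}]'

```text
t: 5.48
position: [0.4454, -0.1004, 0.035]
tool_rot: [-0.002, 0.748, 0.664, -0.001]
ft_force: [0.1, -0.2, -2.5]
gripper_width: 0.51
grasp_force: 61.7
```

```bash
python3 -c "
from h import *
goto(.447,-.103,.027,83)"
```

```text
t 5.47 pos [ 0.4454 -0.1004  0.035 ] yaw 83.2 tilt [-0.004  0.001 -1.   ] F [ 0.1 -0.2 -2.5] w 0.51 gf 61.7 q7 -0.26
shift [-0.04   0.032  0.134] spin 0.03
```

Call:
arm_command --targets '[{"x":0,"y":0,"z":0.07,"spin":0,"claw":0},{"x":0,"y":0,"z":0.12,"spin":0,"claw":0},{"x":0,"y":0,"z":0.14,"spin":0,"claw":0},{"x":0,"y":0,"z":0.14,"spin":0,"claw":0},{"x":0,"y":0,"z":0.14,"spin":0,"claw":0.6}]'

```text
t: 6.1
position: [0.448, -0.1019, 0.0283]
tool_rot: [0.0, 0.748, 0.663, 0.0]
ft_force: [-0.3, -0.3, 0.8]
gripper_width: 0.601
grasp_force: 0.0
```

Call:
arm_command --targets '[{"x":0,"y":0,"z":0,"spin":0,"claw":0.8},{"x":0,"y":0,"z":0,"spin":0,"claw":1},{"x":0,"y":0,"z":0,"spin":0,"claw":1},{"x":0,"y":0,"z":-0.4,"spin":0,"claw":1},{"x":0,"y":0,"z":-1.1,"spin":0,"claw":1}]'

```text
t: 6.72
position: [0.4463, -0.1014, 0.0935]
tool_rot: [-0.002, 0.748, 0.664, -0.001]
ft_force: [0.1, 0.1, 0.1]
gripper_width: 0.998
grasp_force: 0.0
```

Call:
arm_command --targets '[{"x":0,"y":0,"z":-0.8,"spin":0,"claw":1},{"x":0,"y":0,"z":-1.0,"spin":-1.7,"claw":1},{"x":0,"y":0,"z":-1.0,"spin":-3.4,"claw":1},{"x":0,"y":0,"z":-1.0,"spin":-5.1,"claw":1},{"x":0,"y":0,"z":-1.0,"spin":-6.8,"claw":1}]'

```text
t: 7.35
position: [0.4473, -0.1018, 0.154]
tool_rot: [0.0, 0.467, 0.884, -0.0]
ft_force: [-0.3, -0.1, -0.3]
gripper_width: 1.002
grasp_force: 0.0
```

```bash
python3 - <<'E'
from h import *
c=eyes.capture('wrist');W=cloud(c);C=c['color'].astype(int);r,g,b=C[...,0],C[...,1],C[...,2]
m=(b>r+40)&(b>g+25)
try: print(rect(W,m,.06,.085,(.38,.52,-.2,0)))
except Exception as e: print(e)
c=eyes.capture('top');W=cloud(c);C=c['color'].astype(int);r,g,b=C[...,0],C[...,1],C[...,2]
m=(b>r+40)&(b>g+25)
try: print(rect(W,m,.06,.085,(.38,.52,-.2,0)))
except Exception as e: print(e)
goto(.4455,-.1005,.0275,173)
E
```

```text
(3155, array([ 446.5, -100.5]), array([62.6, 44.3]), 83.7, 0.0735)
(0, array([0., 0.]), array([0., 0.]), 0.0, nan)
t 7.45 pos [ 0.4473 -0.1018  0.1538] yaw 123.94 tilt [-0.  0. -1.] F [ 0.2 -0.   0.7] w 0.997 gf 0.0 q7 0.52
shift [ 0.035 -0.013  2.106] spin -8.18
  return _methods._mean(a, axis=axis, dtype=dtype,
  ret = ret.dtype.type(ret / rcount)
```

Call:
arm_command --targets '[{"x":0.02,"y":0,"z":0,"spin":-1.7,"claw":1},{"x":0.03,"y":-0.01,"z":0,"spin":-3.4,"claw":1},{"x":0.03,"y":-0.01,"z":0,"spin":-5.1,"claw":1},{"x":0.03,"y":-0.01,"z":0,"spin":-6.8,"claw":1},{"x":0.03,"y":-0.01,"z":0,"spin":-8.2,"claw":1}]'

```text
t: 8.07
position: [0.4458, -0.1006, 0.1538]
tool_rot: [-0.0, 0.059, 0.998, -0.0]
ft_force: [0.3, -0.5, 1.5]
gripper_width: 1.0
grasp_force: 0.0
```

```bash
python3 -c "
from h import *
goto(.4465,-.1005,.0285,173)"
```

```text
t 8.07 pos [ 0.4458 -0.1006  0.1538] yaw 173.19 tilt [-0. -0. -1.] F [ 0.3 -0.5  1.5] w 1.0 gf 0.0 q7 1.29
shift [-0.011  0.004  2.088] spin 0.03
```

Call:
arm_command --targets '[{"x":0,"y":0,"z":0.6,"spin":0,"claw":1},{"x":0,"y":0,"z":1.2,"spin":0,"claw":1},{"x":0,"y":0,"z":1.7,"spin":0,"claw":1},{"x":0,"y":0,"z":2.0,"spin":0,"claw":1},{"x":0,"y":0,"z":2.08,"spin":0,"claw":1}]'

```text
t: 8.7
position: [0.4456, -0.1004, 0.0284]
tool_rot: [-0.001, 0.06, 0.998, 0.0]
ft_force: [0.6, 0.2, 1.0]
gripper_width: 1.001
grasp_force: 0.0
```

Call:
arm_command --targets '[{"x":0,"y":0,"z":0,"spin":0,"claw":0.6},{"x":0,"y":0,"z":0,"spin":0,"claw":0.3},{"x":0,"y":0,"z":0,"spin":0,"claw":0.2},{"x":0,"y":0,"z":0,"spin":0,"claw":0.2},{"x":0,"y":0,"z":0,"spin":0,"claw":0.2}]'

```text
t: 9.32
position: [0.4468, -0.1008, 0.03]
tool_rot: [0.001, 0.06, 0.998, -0.0]
ft_force: [-0.8, -0.2, 6.6]
gripper_width: 0.718
grasp_force: 66.5
```

```bash
python3 -c "
from h import *
goto(.4465,-.1005,.0285,173)"
```

```text
t 9.32 pos [ 0.4468 -0.1008  0.03  ] yaw 173.1 tilt [ 0.002 -0.001 -1.   ] F [-0.8 -0.2  6.6] w 0.718 gf 66.5 q7 1.07
shift [0.005 0.005 0.026] spin 0.02
```

Call:
arm_command --targets '[{"x":0,"y":0,"z":-0.4,"spin":0,"claw":0.2},{"x":0,"y":0,"z":-1.1,"spin":0,"claw":0.2},{"x":0,"y":0,"z":-1.9,"spin":0,"claw":0.2},{"x":0,"y":0,"z":-2.6,"spin":0,"claw":0.2},{"x":0,"y":0,"z":-3.1,"spin":0,"claw":0.2}]'

```text
t: 9.95
position: [0.4457, -0.1008, 0.2167]
tool_rot: [0.0, 0.06, 0.998, -0.0]
ft_force: [-1.1, 0.5, -3.7]
gripper_width: 0.721
grasp_force: 66.7
```

```bash
python3 -c "
from h import *
goto(.5638,.1082,.22,173)"
```

```text
t 9.95 pos [ 0.4457 -0.1008  0.2167] yaw 173.1 tilt [ 0.001 -0.001 -1.   ] F [-1.1  0.5 -3.7] w 0.721 gf 66.7 q7 1.38
shift [-1.536  3.694 -0.058] spin 0.02
```

Call:
arm_command --targets '[{"x":-0.25,"y":0.6,"z":0,"spin":0,"claw":0.2},{"x":-0.6,"y":1.4,"z":0,"spin":0,"claw":0.2},{"x":-0.95,"y":2.3,"z":0,"spin":0,"claw":0.2},{"x":-1.3,"y":3.15,"z":0,"spin":0,"claw":0.2},{"x":-1.53,"y":3.69,"z":0,"spin":0,"claw":0.2}]'

```text
t: 10.58
position: [0.5636, 0.1108, 0.2146]
tool_rot: [-0.0, 0.059, 0.998, 0.0]
ft_force: [0.3, 0.1, -3.5]
gripper_width: 0.72
grasp_force: 66.9
```

```bash
python3 - <<'E'
from h import *
c=eyes.capture('wrist');save('w2',c['color']);W=cloud(c);c['color'].astype(int)
# guides: points at 0.12..0.16 in station frame
o=np.array([.5748,.1975]);a=np.radians(-7);Rm=np.array([[np.cos(a),np.sin(a)],[-np.sin(a),np.cos(a)]])
L=(W[...,:2]-o)@Rm.T; z=W[...,2]
for lo in (-170,-140,-60,-40,-20):
  m=(abs(L[...,1]*1000-lo)<8)&(z>.118)&(z<.16)&(abs(L[...,0])<.045)
  x=np.sort(L[m][:,0]*1000)
  if len(x): print(lo,len(x),'left',x[x<0][[0,-1]] if (x<0).any() else 0,'right',x[x>0][[0,-1]] if (x>0).any() else 0)
goto(.5638,.1082,.14,173)
E
```

```text
-170 320 left [-35.29021551 -30.52427909] right [25.27993256 30.75962297]
-140 276 left [-35.34050326 -30.01302146] right 0
-60 183 left [-35.47886422 -30.23466514] right 0
-40 182 left [-35.52030752 -30.2897018 ] right 0
-20 264 left [-35.63892405 -30.19891692] right [25.08012855 30.8780348 ]
t 10.62 pos [0.5651 0.1153 0.2151] yaw 173.44 tilt [ 0.002  0.006 -1.   ] F [ 3.9  5.  -2.2] w 0.716 gf 67.0 q7 0.86
shift [ 0.008 -0.127  1.25 ] spin 0.07
```

View pics/w2.png

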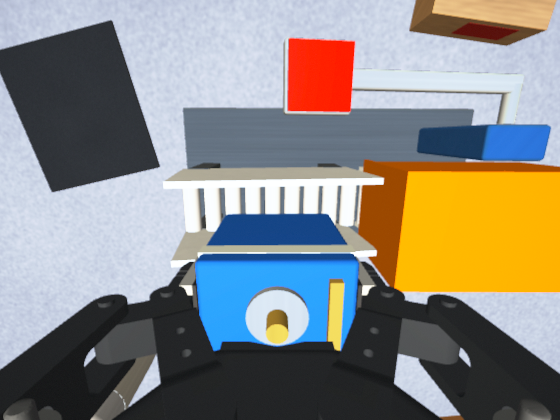

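The wrist view shows the timer over the lane. The guides are at rows 180 and 245 and the lid edge is at column 365, to its right. The lane centre measures about 1.5–2.5 mm nearer the robot than assumed, so I'm correcting for that and going down.

Call:
arm_command --targets '[{"x":0.03,"y":-0.04,"z":0,"spin":0,"claw":0.2},{"x":0.03,"y":-0.04,"z":0.2,"spin":0,"claw":0.2},{"x":0.03,"y":-0.04,"z":0.6,"spin":0,"claw":0.2},{"x":0.03,"y":-0.04,"z":0.8,"spin":0,"claw":0.2},{"x":0.03,"y":-0.04,"z":0.8,"spin":0,"claw":0.2}]'

```text
t: 11.25
position: [0.5607, 0.1049, 0.1659]
tool_rot: [-0.001, 0.061, 0.998, -0.0]
ft_force: [-0.8, -0.3, -3.0]
gripper_width: 0.715
grasp_force: 67.0
```

```bash
python3 -c "
from h import *
goto(.5623,.1084,.103,173)"
```

```text
t 11.25 pos [0.5607 0.1049 0.1659] yaw 173.06 tilt [-0.002 -0.001 -1.   ] F [-0.8 -0.3 -3. ] w 0.715 gf 67.0 q7 0.83
shift [-0.022  0.061  1.048] spin 0.01
```

Call:
arm_command --targets '[{"x":-0.01,"y":0.04,"z":0.3,"spin":0,"claw":0.2},{"x":-0.01,"y":0.04,"z":0.55,"spin":0,"claw":0.2},{"x":-0.01,"y":0.04,"z":0.8,"spin":0,"claw":0.2},{"x":-0.01,"y":0.04,"z":0.95,"spin":0,"claw":0.2},{"x":-0.01,"y":0.04,"z":0.98,"spin":0,"claw":0.2}]'

```text
t: 11.88
position: [0.562, 0.1084, 0.1074]
tool_rot: [-0.001, 0.06, 0.998, -0.0]
ft_force: [-0.1, -0.7, -3.6]
gripper_width: 0.716
grasp_force: 67.1
```

```bash
python3 -c "
from h import *
goto(.5615,.1084,.103,173)"
```

```text
t 11.88 pos [0.562  0.1084 0.1074] yaw 173.13 tilt [-0.001 -0.    -1.   ] F [-0.1 -0.7 -3.6] w 0.716 gf 67.1 q7 0.77
shift [ 0.009 -0.     0.073] spin 0.02
```

Inside the guides with no contact. Lowering gently until it touches.

Call:
arm_command --targets '[{"x":0,"y":0,"z":0.03,"spin":0,"claw":0.2},{"x":0,"y":0,"z":0.06,"spin":0,"claw":0.2},{"x":0,"y":0,"z":0.09,"spin":0,"claw":0.2},{"x":0,"y":0,"z":0.09,"spin":0,"claw":0.2},{"x":0,"y":0,"z":0.09,"spin":0,"claw":0.2}]'

```text
t: 12.5
position: [0.5625, 0.1083, 0.103]
tool_rot: [0.0, 0.06, 0.998, -0.0]
ft_force: [0.0, -0.0, -3.7]
gripper_width: 0.721
grasp_force: 67.1
```

Call:
arm_command --targets '[{"x":0,"y":0,"z":0.02,"spin":0,"claw":0.2},{"x":0,"y":0,"z":0.04,"spin":0,"claw":0.2},{"x":0,"y":0,"z":0.05,"spin":0,"claw":0.2},{"x":0,"y":0,"z":0.05,"spin":0,"claw":0.2},{"x":0,"y":0,"z":0.05,"spin":0,"claw":0.2}]'

```text
t: 13.12
position: [0.5628, 0.1094, 0.1025]
tool_rot: [0.001, 0.06, 0.998, -0.0]
ft_force: [-5.1, 0.2, 15.9]
gripper_width: 0.716
grasp_force: 69.3
```

Contact with the rollers. Easing off, then opening a little and lifting straight out.

Call:
arm_command --targets '[{"x":0,"y":0,"z":-0.03,"spin":0,"claw":0.2},{"x":0,"y":0,"z":-0.03,"spin":0,"claw":0.78},{"x":0,"y":0,"z":-0.03,"spin":0,"claw":0.85},{"x":0,"y":0,"z":-0.03,"spin":0,"claw":0.85},{"x":0,"y":0,"z":-0.03,"spin":0,"claw":0.85}]'

```text
t: 13.75
position: [0.5625, 0.1084, 0.1016]
tool_rot: [0.0, 0.06, 0.998, 0.0]
ft_force: [0.4, -0.0, -0.9]
gripper_width: 0.85
grasp_force: 0.2
```

Call:
arm_command --targets '[{"x":0,"y":0,"z":-0.2,"spin":0,"claw":0.87},{"x":0,"y":0,"z":-0.4,"spin":0,"claw":0.87},{"x":0,"y":0,"z":-0.6,"spin":0,"claw":0.87},{"x":0,"y":0,"z":-0.8,"spin":0,"claw":0.87},{"x":0,"y":0,"z":-1.0,"spin":0,"claw":0.87}]'

```text
t: 14.38
position: [0.5625, 0.1083, 0.1627]
tool_rot: [0.0, 0.06, 0.998, -0.0]
ft_force: [-0.9, 0.7, -0.2]
gripper_width: 0.872
grasp_force: 0.0
```

Call:
arm_command --targets '[{"x":0,"y":0,"z":-0.4,"spin":0,"claw":0.87},{"x":0,"y":0,"z":-0.8,"spin":0,"claw":0.87},{"x":0,"y":0,"z":-1.2,"spin":0,"claw":0.87},{"x":0,"y":0,"z":-1.4,"spin":0,"claw":0.87},{"x":0,"y":0,"z":-1.4,"spin":0,"claw":0.87}]'

```text
t: 15.0
position: [0.5627, 0.1084, 0.2463]
tool_rot: [0.001, 0.06, 0.998, -0.0]
ft_force: [0.1, -0.8, -0.1]
gripper_width: 0.875
grasp_force: 0.0
```

```bash
cat >> h.py <<'E'
def timer(cam='top',name=None):
    c=eyes.capture(cam)
    if name: save(name,c['color'])
    for r in eyes.tip_of('timer',c):
        d=r['centre'][:2]-np.array([.5725,.1975]) if 0 else np.array(r['centre'][:2])-[.573,.1975]
        a=np.radians(-7); 
        if r['centre'][1]>-.05: print('timer',np.round(r['centre'],3),'p',round(r['p'],2),'stn',np.round([np.cos(a)*d[0]+np.sin(a)*d[1],-np.sin(a)*d[0]+np.cos(a)*d[1]],3))
E
python3 - <<'E'
from h import *
timer('wrist','w3');timer('scene')
goto(.4636,.154,.2,173)
E
```

```text
timer [0.568 0.155 0.067] p 0.74 stn [ 0.001 -0.043]
timer [0.567 0.156 0.065] p 0.66 stn [-0.001 -0.042]
t 15.2 pos [0.5618 0.1081 0.2446] yaw 173.13 tilt [-0.002 -0.    -1.   ] F [-0.4  0.4 -0.5] w 0.866 gf 0.0 q7 0.89
shift [1.716 0.564 0.746] spin 0.02
```

View pics/w3.png

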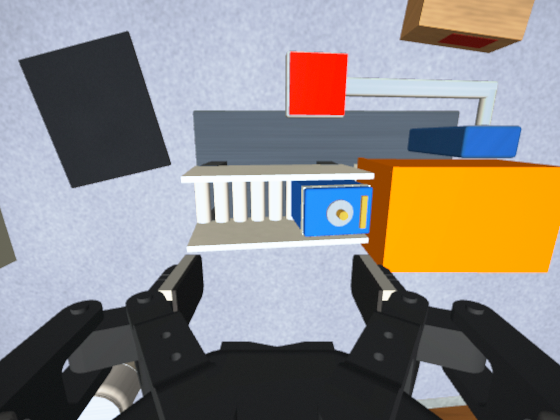

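The wrist view shows the timer upright against the closed lid at (338,210), which is station y ≈ -43 as expected. The paddle is at (318,84). Next: close the gripper and go above the paddle.

Call:
arm_command --targets '[{"x":0.35,"y":0.1,"z":0,"spin":0,"claw":0},{"x":0.9,"y":0.3,"z":0,"spin":0,"claw":0},{"x":1.4,"y":0.45,"z":0.2,"spin":0,"claw":0},{"x":1.72,"y":0.56,"z":0.5,"spin":0,"claw":0},{"x":1.72,"y":0.56,"z":0.9,"spin":0,"claw":0}]'

```text
t: 15.82
position: [0.4626, 0.1548, 0.1911]
tool_rot: [0.0, 0.059, 0.998, -0.0]
ft_force: [1.8, -0.6, -0.2]
gripper_width: 0.002
grasp_force: 0.0
```

Call:
arm_command --targets '[{"x":0,"y":0,"z":0.2,"spin":0,"claw":0},{"x":0,"y":0,"z":0.4,"spin":0,"claw":0},{"x":0,"y":0,"z":0.5,"spin":0,"claw":0},{"x":0,"y":0,"z":0.5,"spin":0,"claw":0},{"x":0,"y":0,"z":0.5,"spin":0,"claw":0}]'

```text
t: 16.45
position: [0.4643, 0.1542, 0.1621]
tool_rot: [0.0, 0.06, 0.998, 0.0]
ft_force: [0.5, 0.6, 0.2]
gripper_width: 0.002
grasp_force: 0.0
```

```bash
python3 - <<'E'
from h import *
goto(.4636,.154,.135,173)
E
```

```text
t 16.45 pos [0.4643 0.1542 0.1621] yaw 173.12 tilt [ 0.001  0.    -1.   ] F [0.5 0.6 0.2] w 0.002 gf 0.0 q7 0.69
shift [ 0.012 -0.005  0.451] spin 0.02
```

Call:
arm_command --targets '[{"x":0,"y":0,"z":0.2,"spin":0,"claw":0},{"x":0,"y":0,"z":0.35,"spin":0,"claw":0},{"x":0,"y":0,"z":0.45,"spin":0,"claw":0},{"x":0,"y":0,"z":0.55,"spin":0,"claw":0},{"x":0,"y":0,"z":0.65,"spin":0,"claw":0}]'

```text
t: 17.08
position: [0.4639, 0.1531, 0.1225]
tool_rot: [-0.0, 0.06, 0.998, -0.001]
ft_force: [-1.0, -4.0, 6.3]
gripper_width: 0.003
grasp_force: 3.1
```

Call:
arm_command --targets '[{"x":0,"y":0,"z":0.1,"spin":0,"claw":0},{"x":0,"y":0,"z":0.2,"spin":0,"claw":0},{"x":0,"y":0,"z":0.3,"spin":0,"claw":0},{"x":0,"y":0,"z":0.4,"spin":0,"claw":0},{"x":0,"y":0,"z":0.47,"spin":0,"claw":0}]'

```text
t: 17.7
position: [0.464, 0.1531, 0.0942]
tool_rot: [-0.0, 0.06, 0.998, -0.001]
ft_force: [-0.6, -4.7, 5.1]
gripper_width: 0.002
grasp_force: 2.8
```

Call:
arm_command --targets '[{"x":0,"y":0,"z":0,"spin":0,"claw":0},{"x":0,"y":0,"z":0,"spin":0,"claw":0},{"x":0,"y":0,"z":0,"spin":0,"claw":0},{"x":0,"y":0,"z":0,"spin":0,"claw":0},{"x":0,"y":0,"z":0,"spin":0,"claw":0}]'

```text
t: 18.32
position: [0.464, 0.1531, 0.0946]
tool_rot: [-0.0, 0.06, 0.998, -0.001]
ft_force: [-0.7, -5.7, 4.5]
gripper_width: 0.002
grasp_force: 2.8
```

```bash
python3 - <<'E'
from h import *
timer('top');timer('scene','s2')
goto(.4636,.154,.095,173)
E
```

```text
timer [0.574 0.201 0.056] p 0.87 stn [0.    0.004]
timer [0.385 0.33  0.002] p 0.7 stn [-0.203  0.108]
t 18.52 pos [0.464  0.1531 0.0946] yaw 173.09 tilt [-0.    -0.002 -1.   ] F [-0.9 -4.9  4.9] w -0.002 gf 2.8 q7 0.6
shift [ 0.008  0.014 -0.007] spin 0.01
```

View pics/s2.png

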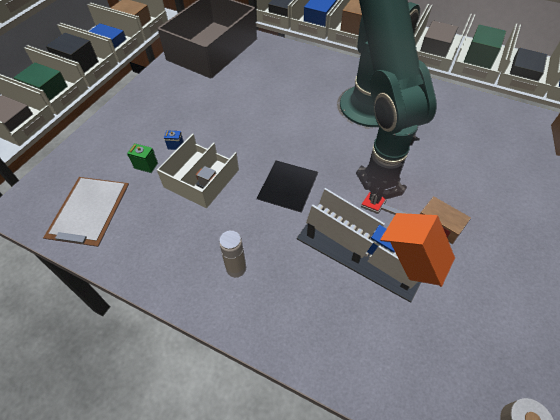

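The lid is raised at (418,245), tipped back, and the blue timer at (380,238) was on its way in, at station y ≈ 0. I'm holding and checking again.

Call:
arm_command --targets '[{"x":0,"y":0,"z":0,"spin":0,"claw":0},{"x":0,"y":0,"z":0,"spin":0,"claw":0},{"x":0,"y":0,"z":0,"spin":0,"claw":0},{"x":0,"y":0,"z":0,"spin":0,"claw":0},{"x":0,"y":0,"z":0,"spin":0,"claw":0}]'

```text
t: 19.15
position: [0.464, 0.1531, 0.0946]
tool_rot: [-0.0, 0.06, 0.998, -0.001]
ft_force: [-0.6, -5.1, 5.1]
gripper_width: -0.0
grasp_force: 2.8
```

Call:
arm_command --targets '[{"x":0,"y":0,"z":0,"spin":0,"claw":0},{"x":0,"y":0,"z":0,"spin":0,"claw":0},{"x":0,"y":0,"z":0,"spin":0,"claw":0},{"x":0,"y":0,"z":0,"spin":0,"claw":0},{"x":0,"y":0,"z":0,"spin":0,"claw":0}]'

```text
t: 19.77
position: [0.464, 0.1531, 0.0946]
tool_rot: [-0.0, 0.06, 0.998, -0.001]
ft_force: [-0.9, -4.2, 4.6]
gripper_width: -0.001
grasp_force: 2.8
```

```bash
python3 - <<'E'
from h import *
timer('top','t2');timer('scene');timer('wrist')
c=eyes.capture('top');W=cloud(c);C=c['color'].astype(int);r,g,b=C[...,0],C[...,1],C[...,2]
m=(b>r+40)&(b>g+25)&(W[...,1]>.05)&(W[...,0]>.54)
P=W[m];print(len(P),P.min(0) if len(P) else 0,P.max(0) if len(P) else 0)
goto(.464,.153,.095,173)
save('t2c',cv2.resize(c['color'][160:290,110:270],(640,520),interpolation=2))
E
```

```text
4 [0.54172494 0.31690456 0.12121176] [0.54201641 0.32505367 0.1234884 ]
t 20.12 pos [0.464  0.1531 0.0946] yaw 173.09 tilt [-0.    -0.002 -1.   ] F [-1.7 -4.9  5. ] w 0.0 gf 2.8 q7 0.6
shift [-0.    -0.001 -0.007] spin 0.01
```

View pics/t2c.png

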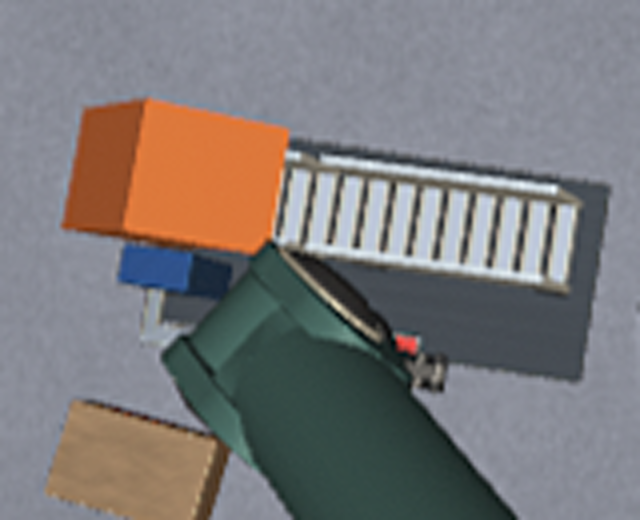

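The top crop shows the lid raised and the lane empty up to the lid edge at (280,190), so the timer is wholly under the hood. I'll wait a little longer, then let the lever up slowly.

Call:
arm_command --targets '[{"x":0,"y":0,"z":0,"spin":0,"claw":0},{"x":0,"y":0,"z":0,"spin":0,"claw":0},{"x":0,"y":0,"z":0,"spin":0,"claw":0},{"x":0,"y":0,"z":0,"spin":0,"claw":0},{"x":0,"y":0,"z":0,"spin":0,"claw":0}]'

```text
t: 20.75
position: [0.464, 0.1531, 0.0946]
tool_rot: [-0.0, 0.06, 0.998, -0.001]
ft_force: [-0.3, -5.8, 5.2]
gripper_width: -0.0
grasp_force: 2.8
```

Call:
arm_command --targets '[{"x":0,"y":0,"z":-0.03,"spin":0,"claw":0},{"x":0,"y":0,"z":-0.07,"spin":0,"claw":0},{"x":0,"y":0,"z":-0.11,"spin":0,"claw":0},{"x":0,"y":0,"z":-0.15,"spin":0,"claw":0},{"x":0,"y":0,"z":-0.19,"spin":0,"claw":0}]'

```text
t: 21.38
position: [0.4641, 0.1535, 0.1061]
tool_rot: [0.0, 0.06, 0.998, -0.001]
ft_force: [-0.8, -5.2, 5.1]
gripper_width: -0.002
grasp_force: 2.7
```

Call:
arm_command --targets '[{"x":0,"y":0,"z":-0.04,"spin":0,"claw":0},{"x":0,"y":0,"z":-0.08,"spin":0,"claw":0},{"x":0,"y":0,"z":-0.12,"spin":0,"claw":0},{"x":0,"y":0,"z":-0.16,"spin":0,"claw":0},{"x":0,"y":0,"z":-0.2,"spin":0,"claw":0}]'

```text
t: 22.0
position: [0.4642, 0.1541, 0.1182]
tool_rot: [0.0, 0.06, 0.998, 0.0]
ft_force: [-1.1, -3.4, 4.8]
gripper_width: 0.001
grasp_force: 2.4
```

Call:
arm_command --targets '[{"x":0,"y":0,"z":-0.03,"spin":0,"claw":0},{"x":0,"y":0,"z":-0.06,"spin":0,"claw":0},{"x":0,"y":0,"z":-0.09,"spin":0,"claw":0},{"x":0,"y":0,"z":-0.12,"spin":0,"claw":0},{"x":0,"y":0,"z":-0.15,"spin":0,"claw":0}]'

```text
t: 22.62
position: [0.4642, 0.1549, 0.1272]
tool_rot: [0.0, 0.06, 0.998, 0.001]
ft_force: [1.7, 0.4, 4.0]
gripper_width: 0.0
grasp_force: 2.2
```

Call:
arm_command --targets '[{"x":0,"y":0,"z":-0.02,"spin":0,"claw":0},{"x":0,"y":0,"z":-0.04,"spin":0,"claw":0},{"x":0,"y":0,"z":-0.06,"spin":0,"claw":0},{"x":0,"y":0,"z":-0.08,"spin":0,"claw":0},{"x":0,"y":0,"z":-0.1,"spin":0,"claw":0}]'

```text
t: 23.25
position: [0.464, 0.1544, 0.133]
tool_rot: [0.0, 0.06, 0.998, 0.0]
ft_force: [1.8, 3.9, 3.1]
gripper_width: -0.002
grasp_force: 2.0
```

Still in contact with a steady force. Finishing slowly, then lifting clear.

Call:
arm_command --targets '[{"x":0,"y":0,"z":-0.015,"spin":0,"claw":0},{"x":0,"y":0,"z":-0.03,"spin":0,"claw":0},{"x":0,"y":0,"z":-0.045,"spin":0,"claw":0},{"x":0,"y":0,"z":-0.06,"spin":0,"claw":0},{"x":0,"y":0,"z":-0.075,"spin":0,"claw":0}]'

```text
t: 23.88
position: [0.4632, 0.1528, 0.1367]
tool_rot: [-0.001, 0.06, 0.998, -0.001]
ft_force: [-0.5, -0.3, -0.0]
gripper_width: 0.003
grasp_force: 0.0
```

Call:
arm_command --targets '[{"x":0,"y":0,"z":-0.03,"spin":0,"claw":0},{"x":0,"y":0,"z":-0.1,"spin":0,"claw":0},{"x":0,"y":0,"z":-0.4,"spin":0,"claw":0},{"x":0,"y":0,"z":-0.9,"spin":0,"claw":0},{"x":0,"y":0,"z":-1.4,"spin":0,"claw":0}]'

```text
t: 24.5
position: [0.464, 0.1543, 0.2233]
tool_rot: [0.0, 0.06, 0.998, 0.0]
ft_force: [0.7, -0.3, 0.8]
gripper_width: 0.004
grasp_force: 0.0
```

Call:
arm_command --targets '[{"x":0,"y":-0.7,"z":-0.3,"spin":0,"claw":0},{"x":0,"y":-1.5,"z":-0.3,"spin":0,"claw":0},{"x":0,"y":-2.3,"z":-0.3,"spin":0,"claw":0},{"x":0,"y":-2.8,"z":-0.3,"spin":0,"claw":0},{"x":0,"y":-2.8,"z":-0.3,"spin":0,"claw":0}]'

```text
t: 25.12
position: [0.4438, -0.015, 0.2403]
tool_rot: [0.0, 0.062, 0.998, -0.001]
ft_force: [0.3, 0.1, -0.3]
gripper_width: 0.002
grasp_force: 0.0
```

```bash
python3 - <<'E'
from h import *
timer('top');timer('scene')
c=eyes.capture('top');W=cloud(c);C=c['color'].astype(int);r,g,b=C[...,0],C[...,1],C[...,2]
org=(r>g+60)&(g>b+40)
print('lid',rect(W,org,.155,.185,(.4,.75,.1,.5)),'paddle',rect(W,(r>g+100)&(abs(g-b)<50),.1,.16,(.4,.6,.05,.3)))
for n in('carton','spray','transformer'): print(n,[np.round(q['centre'],3) for q in eyes.tip_of(n,c)][:1])
d=eyes.capture('scene')
save('fin',np.hstack([cv2.resize(c['color'][160:290,110:270],(400,325),interpolation=2),cv2.resize(d['color'][170:300,290:450],(400,325),interpolation=2)]))
goto(.464,.153,.2,173)
E
```

```text
lid (1589, array([582.7, 261. ]), array([136.9,  84.7]), 82.8, 0.1686) paddle (273, array([464.1, 153.7]), array([45.6, 44.9]), 82.6, 0.1341)
carton [array([ 0.386,  0.333, -0.   ])]
spray []
transformer [array([ 0.55 , -0.314,  0.005])]
t 25.57 pos [ 0.4439 -0.012   0.2394] yaw 173.21 tilt [-0.  0. -1.] F [-0.6 -0.3  0.5] w 0.004 gf 0.0 q7 1.23
shift [-0.008  2.77   0.657] spin 0.03
```

View pics/fin.png

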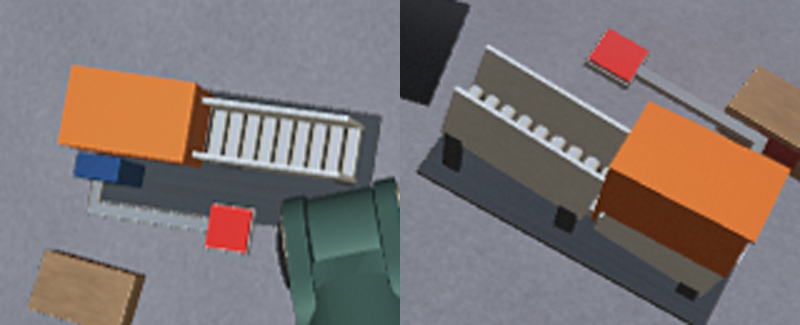

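The final view shows the lid fully closed, with the same pose and height as at the start. The paddle is back up, the lane is empty, the timer is inside the receiver and the gripper is clear. Handing in.

```bash
python3 -c "
from bench import ctrl
print(ctrl.hand_in())"
```

```text
the job is handed in; nothing more can be done
None
```

I handed in the job at about 25.6 s: the blue timer rolled into the receiver and the lid closed behind it under control, but with the lid shut I inferred its final place from the empty lane rather than seeing it at the buffer. The carton and transformer measured unmoved; the spray can was not detected in the last check, though nothing went near it.

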